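Stand the preserve jar in the sloping scanner with its bar code facing the window

TASK

Pick up the jar with the gold lid and stand it flat on the scanner's sloping plate, inside the printed ring, turned so that the middle of its bar code squarely faces the scanner's dark window. Have its whole foot on the slope before you let go, do not drop it, and leave the two other jars, the goat cheese drum and the cheese cube where they are.

Things in the scene. Friction and masses are not known exactly. Their poses are not given: they have to be found in the camera images.
- jar: Jar to scan: loose stiff cylinder 57 mm in diameter, 90 mm high, 0.2 to 0.4 kg; gold knurled lid (top 20 mm), green band. Starts upright on the counter, turned any way. Origin: centre of underside; z along its axis to the lid, x out through the middle of its bar code. Can be gripped round its diameter from the lid end; 25 N holds it.
- jar_code (a point): Middle of the gold-lidded jar's bar code: a white panel with black upright bars, 34 mm wide round the jar, 42 mm high; this point lies on its side, 28 mm from the axis, 34 mm above the underside. A white paper seal 9 mm wide runs from the middle of the lid's top over its edge down to the code, showing the code's side from above.
- scanner: Fixed grey foot of the scanner, 235 x 120 mm, standing level on the counter and carrying the sloping cradle. Origin: on the counter, straight below the middle of the ring; x level, from the ring towards the scanner block, z up.
- cradle: Fixed aluminium plate 124 mm wide, sloping down towards the robot by 25 deg. Origin: middle of the printed black ring (inner diameter 77 mm) on its face, 55 mm above the counter; x up the slope to the window, z square off the plate. A jar stands flat and faces the window when its z and x lie along these. A foot stop 22 mm high lies 42 mm down-slope. The plate grips well; jars do not slide.
- scan_window (a point): Middle of the dark window with a red line, 97 mm up-slope from the ring's middle and 42 mm off the plate, in the face of the scanner block. The grey block is 100 mm wide, 82 mm deep and 100 mm high, measured square off the plate.
- dark_jar: Another jar of the same size and make with a black lid and red band, standing loose on the counter; leave it. Same origin and axes as the jar.
- grey_jar: Another jar of the same size and make with a grey lid and blue band, standing loose on the counter; leave it. Same origin and axes as the jar.
- goat_drum: Loose white goat cheese drum, 98 mm in diameter, 67 mm high, on the counter; leave it. Origin under its middle.
- tasting_cube: Loose pale cheese cube, 50 mm, on the counter; leave it. Origin under its middle.
There are look-alikes about, which are no part of the job. Leave any pink look-alike of the jar alone.

How it is judged:
At the end, for the whole second after the job is handed in: The gold-lidded jar stands flat (within about 6 degrees) and at rest on the scanner's sloping plate, the middle of its foot within 18 mm of the ring's middle, its bar code facing the window within 17 degrees (0.3 rad), released (distance between jar and cradle below 0.018 m and z of jar in the frame of cradle between -0.004 and 0.004 m and angle between the z axis of jar and the z axis of cradle, either way round below 0.1 rad and angle between the x axis of jar and the x axis of cradle, either way round below 0.3 rad and x of jar_code in the frame of cradle above 0 m and z of jar_code in the frame of cradle above 0.02 m and linear speed of jar below 0.02 m/s and contact force between the fingers and jar below 0.1 N); the robot touches nothing.
It fails at once if the gold-lidded jar is dropped or thrown: it moves faster than 0.5 m/s while the fingers do not touch it (linear speed of jar above 0.5 m/s and contact force between the fingers and jar below 0.05 N).
It fails at once if the gold-lidded jar is let go on the scanner while its foot is more than 9 degrees (0.16 rad) off flat (contact force between jar and scanner above 0.05 N and contact force between the fingers and jar below 0.05 N and angle between the z axis of jar and the z axis of cradle, either way round above 0.16 rad).
It fails at once if one of the two other jars is moved more than 20 mm (distance of any of dark_jar, grey_jar from where it was at the start of the episode above 0.02 m).
It fails at once if the goat cheese drum or the cheese cube is moved more than 20 mm (distance of any of goat_drum, tasting_cube from where it was at the start of the episode above 0.02 m).
It also fails if it takes over 42 s, if anything falls off the work surface, if the arm or the gripper's body presses on something with over 40 N, if the wrist force passes 120 N, or if a joint passes its speed limit or range.

ROBOT

A 6-joint arm with a two-finger parallel gripper is mounted at the origin on a cart in front of the work surface, level with it; the furniture and walls round the work are solid. World frame = base frame: x ahead of the robot, y to its left, z up, the work surface at z = 0. Lengths are in m, angles in rad, forces in N, time in s.
With the tool pointing down it reaches from about 0.325 to 0.85 m from the base axis. Payload 4.4 kg.
Tool frame: the origin (TCP) lies between the finger pads; the fingertips stand arm.nose_length ahead of it and the grasp point (between the pads) lies 5 mm behind it (arm.nose_length is the distance from the TCP to the fingertips, in m); z points along the fingers, y is the line along which they close (so a half turn about z gives the same grasp; the last joint's range is limited). The gripper opens to 94 mm and grips with 3 to 60 N. Pads are 16 mm wide; open, the fingers measure 119 mm over their backs; the gripper's body (75 mm by 177 mm) begins 78 mm behind the grasp point.
Start: joints at [1.06, 0.207, 1.542, -0, 1.393, -0.15], TCP at [0.203, 0.538, 0.182] pointing down, gripper open.
Joint ranges: [-2.73, 2.73], [-0.86, 2.22], [0.23, 2.46], [-1.11, 4.25], [0.08, 2.63], [-2.82, 2.82]. Speed limits (rad/s): [2.79, 2.79, 3.14, 3.14, 3.14, 3.14].

INTERFACE

Orientations are given as a unit quaternion [w, x, y, z].
In Python, from workcell import arm, viewer, find_in, pinpoint gives the robot as it stands.
- The arm moves only by the tool carry_out, never from a script. Its argument "series" is a list of rows, each a list of 3 entries, a list of its own where there are three numbers: the shift along the tool's x, y, z in mm, then the turn, a rotation vector about the tool's x, y, z in degrees, then the opening, from -1 (shut) to 1 (fully open). A call has 1 to 10 rows; each row is the pose to reach, as a shift and turn from the pose commanded when the call began, along the tool's axes at that moment; what a row does not reach only later rows make up. A row lasts 1/10 s, in which the tool goes at most 50 mm and 8.59 degrees, less where a joint would pass 70% of its speed; a pose out of reach is approached as far as the arm can. A call with a gripper value outside its range is refused whole. The fingers move at their own pace and stop on an object; "force" is the grip in N (left out, the last holds). Time passes only in rows, so rows that repeat a pose let the fingers close. It gives the time, the measured TCP pose, the force, the opening and the grip force at its end, in the units of the state.
- arm.state(): the state, without advancing time (a new reading comes with each control period).
- viewer.grab_frame(name): name is "side" or "top" or "wrist"; returns (picture, depth): 384x512x3 uint8, blue, green, red; 384x512 float32, m along the optical axis (not along the pixel's ray), 0 where there is no reading.
- viewer.camera_params(name): a dict with "fx", "fy", "cx", "cy" (pixels), "origin" and "orientation" of the camera in the world; the wrist camera has in their place "hand_eye" (4x4, takes a point from camera to tool coordinates, whose origin is the TCP and whose axes are the flange's). Camera axes: x right, y up, looking along -z (the intrinsics and any distortion apply to the point x, -y, -z); pixel columns grow to the right and rows downward; lengths in m; the calibration is good to about 2 mm. A picture is of the moment at which its call begins: read the wrist's pose just before it. camera_params takes no time and is no camera call.
- arm.sign_off(): hands the job in; it is judged then, once.
Trained networks look in the newest picture that a camera, given by its name, has taken for a name from the list of things; names that differ only in an ending like _2 or _b are one class to them, and where a whole thing is asked for, a point or a joint stands for the part that bears it (a point fixed in the world has none). Each returns a list of dicts, best first, with "conf" (0 to 1); they miss things now and then, are a little off and sometimes report something else, mostly with a low value. They report only what shows in the picture. A call takes as long as a camera call. They do not tell look-alikes from the thing itself.
- find_in(camera, label): "extent" ([left, top, width, height] as shares, 0 to 1, of the picture: columns of its width, rows of its height, round what is visible of it).
- pinpoint(camera, label): "position" ([column, row] as shares, 0 to 1, of the picture: columns of its width, rows of its height: a listed point, or the origin of a listed thing).
The state is a dict: "t": time; "q": joint angles; "qd": joint speeds; "joint_torque": joint torques, N m; "tool_pos": TCP position; "eef_rot": TCP orientation; "force": force on the tool from outside, world axes, zero at the start; "torque": the same for the moment, N m; "opening": opening from 0.0 (shut) to 1.0 (fully open); "grasp_force": force on a finger pad.
Only numpy, scipy, OpenCV 4.12 (cv2) and the standard library are available. Lean on these libraries where they do the work, as an engineer would, in place of code of your own. Each camera call takes 0.05 s, during which the arm holds its last target. There are 200 camera calls.

## Working session

There is one attempt and no reset: what is moved stays moved. The work goes in short steps, Python scripts to look and compute and a tool call to move; the robot and the scene stay as the last step left them, time stands still between calls to the robot, and variables do not carry over. Pictures are saved under pics/ and viewed, at most 10 in all, crops included, and the job is handed in when it is done.

Besides the shell and the picture viewer there is one more tool, called after ">>>" as name(argument=value, ...) on one line, values as JSON. carry_out: Moves the arm, as the interface text tells. Its arguments: {"type":"object","properties":{"series":{"type":"array","items":{"type":"array"}},"force":{"type":"number"}},"required":["series"]}

```bash
mkdir -p pics
cat > h.py <<'E'
import numpy as np, cv2
from scipy.spatial.transform import Rotation as R
from workcell import arm, viewer, find_in, pinpoint
def rot(q): return R.from_quat([q[1],q[2],q[3],q[0]])
def cam(name):
    p=viewer.camera_params(name)
    if name=='wrist':
        s=arm.state(); T=np.eye(4); T[:3,:3]=rot(s['eef_rot']).as_matrix(); T[:3,3]=s['tool_pos']
        M=T@np.array(p['hand_eye'])
    else:
        M=np.eye(4); o=np.array(p['orientation']); M[:3,:3]=rot(o).as_matrix() if o.size==4 else o; M[:3,3]=p['origin']
    return p,M
def pts(name,d,p,M):
    v,u=np.mgrid[0:d.shape[0],0:d.shape[1]]
    P=np.stack([(u-p['cx'])/p['fx']*d,-(v-p['cy'])/p['fy']*d,-d],-1)
    W=P@M[:3,:3].T+M[:3,3]; W[d==0]=np.nan
    return W
E
python3 - <<'E'
from h import *
s=arm.state(); print({k:np.round(v,3) for k,v in s.items()}, arm.nose_length)
ims=[]
for n in ['side','top']:
    p,M=cam(n); f,d=viewer.grab_frame(n); W=pts(n,d,p,M); np.savez(f'{n}.npz',f=f,W=W); print(p)
    for l in ['jar','dark_jar','grey_jar','goat_drum','tasting_cube','scanner','cradle']:
        for r in find_in(n,l)[:3]:
            e=np.array(r['extent'])*[512,384,512,384]; c=(e[:2]+e[2:]/2).astype(int)
            print(n,l,round(r['conf'],2),e.round(),W[c[1],c[0]].round(3))
    ims.append(f); 
cv2.imwrite('pics/a.png',cv2.resize(ims[0],(800,600),interpolation=3)); cv2.imwrite('pics/b.png',cv2.resize(ims[1],(800,600),interpolation=3))
E
```

```text
{'t': np.float64(0.0), 'q': array([ 1.06 ,  0.207,  1.543, -0.   ,  1.394, -0.151]), 'qd': array([-0.   ,  0.002, -0.004, -0.   , -0.001, -0.   ]), 'joint_torque': array([ 1.0000e-03, -3.7087e+01, -2.8142e+01,  7.0000e-02,  3.6000e-02,
       -0.0000e+00]), 'tool_pos': array([0.203, 0.537, 0.181]), 'eef_rot': array([-0.   ,  0.179,  0.984, -0.001]), 'force': array([-0.63 ,  0.372, -0.891]), 'torque': array([-0.014,  0.01 ,  0.042]), 'grasp_force': np.float64(0.0), 'opening': np.float64(1.002)} 0.014
{'fx': 481.4987353336323, 'fy': 481.4987353336323, 'cx': 262.4686416575159, 'cy': 199.4820087570441, 'origin': array([-0.1800795 , -1.06106927,  0.8614482 ]), 'orientation': array([ 0.83499702,  0.46428818, -0.1403459 , -0.25984515])}
side jar 0.7 [290. 195.  21.  31.] [ 0.594 -0.119  0.065]
side jar 0.68 [185. 162.  16.  28.] [0.429 0.259 0.063]
side jar 0.57 [255. 207.  19.  30.] [ 0.469 -0.109  0.065]
side dark_jar 0.64 [217. 188.  17.  27.] [0.43  0.053 0.068]
side grey_jar 0.78 [246. 171.  17.  28.] [0.568 0.086 0.067]
side grey_jar 0.28 [264. 178.  98. 100.] [ 0.546 -0.237  0.09 ]
s
[... 522 characters left out ...]
592,  1.58009819]), 'orientation': array([-0.69606068, -0.07389709,  0.0720686 ,  0.71052436])}
top jar 0.84 [246. 182.  14.  22.] [ 0.48  -0.088  0.092]
top jar 0.69 [132. 201.  22.  17.] [0.432 0.281 0.087]
top jar 0.64 [246. 148.  20.  19.] [ 0.6   -0.098  0.094]
top dark_jar 0.72 [195. 197.  19.  20.] [0.434 0.075 0.088]
top dark_jar 0.37 [136. 199.  18.  19.] [0.434 0.273 0.093]
top grey_jar 0.87 [183. 158.  19.  18.] [0.573 0.115 0.095]
top goat_drum 0.92 [321. 204.  31.  30.] [ 0.387 -0.36   0.069]
top tasting_cube 0.78 [355. 213.  25.  19.] [ 0.378 -0.471  0.048]
top scanner 0.76 [275. 140.  50.  77.] [ 0.527 -0.248  0.082]
top cradle 0.98 [275. 142.  53.  73.] [ 0.528 -0.251  0.08 ]
```

View pics/a.png

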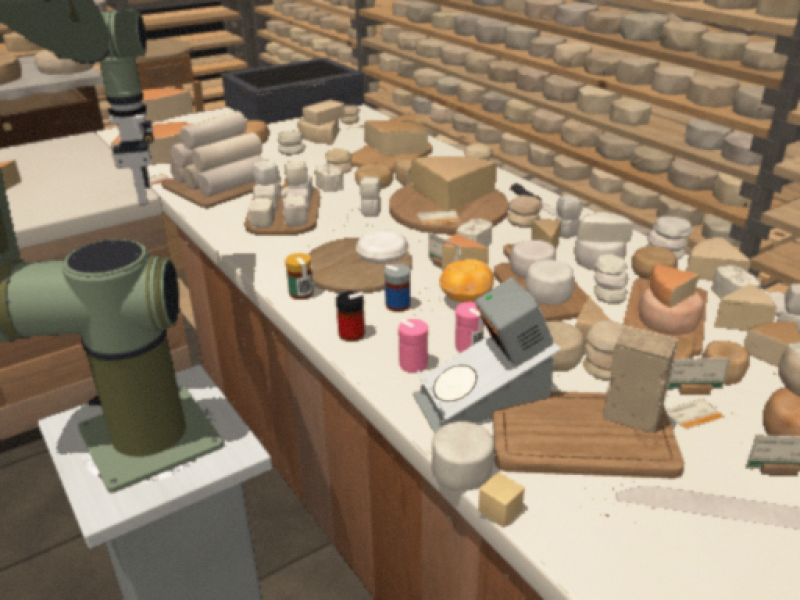

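View pics/b.png

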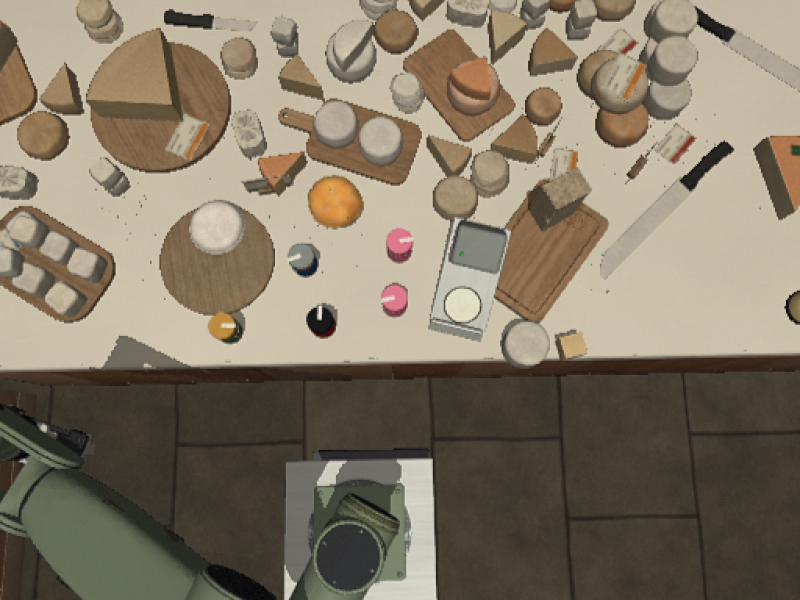

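Side picture: gold-lidded jar with green band at (300,275). In the top picture it is at (222,327), with its seal pointing right (about −y). Possible mix-ups in the top picture: pink jars (399,244) and (394,299), dark jar (321,320), grey jar (304,260), orange ball (335,200). By the description I choose the one at (222,327). The scanner ring is at (462,305) in the top picture and its block at (478,245).

Run:
```python
from h import *
a=np.load('side.npz'); b=np.load('top.npz')
c1=cv2.resize(b['f'][185:235,115:175],(480,400),interpolation=3); c2=cv2.resize(a['f'][150:200,170:210],(320,400),interpolation=3)
cv2.imwrite('pics/c.png',np.hstack([c1,c2]))
W=b['W']; Wn=W[190:225,125:165].reshape(-1,3); m=(Wn[:,2]>.08)&(Wn[:,2]<.1); print('lid',np.nanmedian(Wn[m],0),np.nanmin(Wn[m],0),np.nanmax(Wn[m],0))
for n,D in (('top',b),('side',a)):
  W=D['W'].reshape(-1,3); f=D['f'].reshape(-1,3).astype(int)
  near=(np.abs(W[:,0]-.48)<.09)&(np.abs(W[:,1]+.26)<.09)&(W[:,2]>.03)&(W[:,2]<.1)
  cream=near&(f[:,2]-f[:,0]>12)&(f.min(1)>140)
  print(n,'cream',cream.sum(),W[cream].mean(0))
  P=W[near]; best=None
  rng=np.random.default_rng(0)
  for _ in range(500):
    q=P[rng.choice(len(P),3,False)]; nn=np.cross(q[1]-q[0],q[2]-q[0]); l=np.linalg.norm(nn)
    if l<1e-6: continue
    nn/=l*np.sign(nn[2]); i=np.abs((P-q[0])@nn)<.003
    if best is None or i.sum()>best.sum(): best=i
  Q=P[best]; c=Q.mean(0); nn=np.linalg.svd(Q-c)[2][2]; nn*=np.sign(nn[2]); print(len(Q),'n',nn,'tilt',np.degrees(np.arccos(nn[2])),'yaw x',np.degrees(np.arctan2(-nn[1],-nn[0])),c)
print(viewer.camera_params('wrist'))
```

```text
lid [0.43371022 0.28125147 0.09008788] [0.40449433 0.25315221 0.08081838] [0.46165538 0.31136909 0.09902816]
top cream 1225 [ 0.48995377 -0.24293572  0.06548385]
841 n [-0.40433935  0.11666853  0.90713733] tilt 24.887297649139594 yaw x -16.095026230824285 [ 0.49373015 -0.23958532  0.06497754]
side cream 945 [ 0.47270606 -0.24485656  0.06177906]
1451 n [-0.40661481  0.10825557  0.90716323] tilt 24.883771420467635 yaw x -14.908386330038029 [ 0.49739511 -0.24539952  0.06959818]
{'fx': 264.37853942716174, 'fy': 264.37853942716174, 'cx': 254.6379503061255, 'cy': 195.19849945667062, 'hand_eye': array([[ 4.41474426e-04,  9.67923833e-01,  2.51243425e-01,
         7.31332305e-02],
       [ 9.99999840e-01, -3.38430390e-04, -4.53343264e-04,
        -6.84783361e-04],
       [-3.53773340e-04,  2.51243585e-01, -9.67923827e-01,
        -2.02108476e-01],
       [ 0.00000000e+00,  0.00000000e+00,  0.00000000e+00,
         1.00000000e+00]])}
```

View pics/c.png

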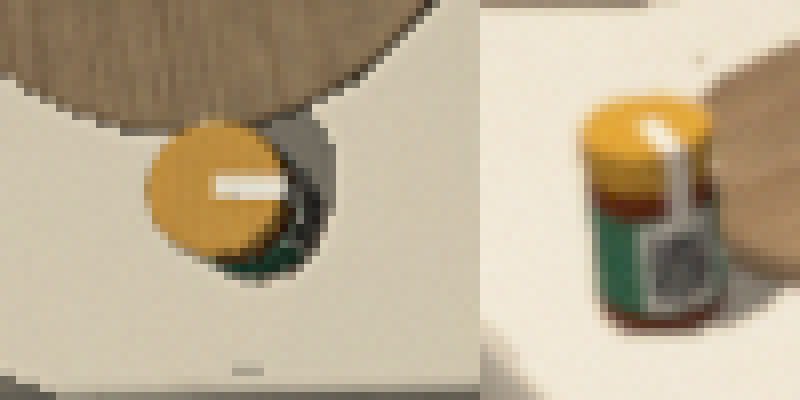

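The crop confirms the choice: gold lid, green band, bar code, and the seal pointing towards about −y. I'm moving above it.

>>> carry_out(series=[[[-40,-20,-30],[0,0,8],1],[[-85,-45,-30],[0,0,16],1],[[-130,-70,-30],[0,0,24],1],[[-175,-90,-30],[0,0,32],1],[[-220,-115,-30],[0,0,40],1],[[-260,-135,-30],[0,0,48],1],[[-306,-158,-25],[0,0,56],1],[[-306,-158,-20],[0,0,64],1],[[-306,-158,-20],[0,0,69],1],[[-306,-158,-20],[0,0,69],1]], force=35)

```text
t: 1.8
tool_pos: [0.4338, 0.2815, 0.2021]
eef_rot: [-0.0, 0.706, 0.709, -0.0]
force: [0.6, -0.3, 0.2]
opening: 0.999
grasp_force: 0.0
```

Run:
```python
from h import *
s=arm.state(); print({k:np.round(s[k],4) for k in ['t','q','tool_pos','eef_rot']})
p,M=cam('wrist'); f,d=viewer.grab_frame('wrist'); W=pts('wrist',d,p,M); np.savez('w1.npz',f=f,W=W)
cv2.imwrite('pics/d.png',cv2.resize(f,(768,576)))
Z=W[...,2]; fi=f.astype(int)
lid=(Z>.082)&(Z<.1)&(np.hypot(W[...,0]-.434,W[...,1]-.281)<.045)
P=W[lid]; (c,r)=cv2.minEnclosingCircle(P[:,:2].astype(np.float32)); print('lid',lid.sum(),P.mean(0),c,r)
seal=lid&(f.min(-1)>150); S=W[seal]; m=S.mean(0); print('seal',seal.sum(),m)
u=np.linalg.svd(S[:,:2]-m[:2])[2][0]; print('seal axis',u, np.degrees(np.arctan2(*(m[:2]-np.array(P.mean(0)[:2]))[::-1])))
```

```text
{'t': np.float64(1.8), 'q': array([4.0800e-01, 6.7700e-02, 1.6570e+00, 1.0000e-04, 1.4173e+00,
       4.0350e-01]), 'tool_pos': array([0.4338, 0.2815, 0.2021]), 'eef_rot': array([-1.000e-04,  7.055e-01,  7.087e-01, -2.000e-04])}
lid 1673 [0.4343443  0.28444076 0.08964124] (0.4340290427207947, 0.28307926654815674) 0.029337115585803986
seal 5 [0.41325606 0.26584369 0.08839799]
seal axis [ 0.567852   -0.82313067] -138.5919042168498
```

View pics/d.png

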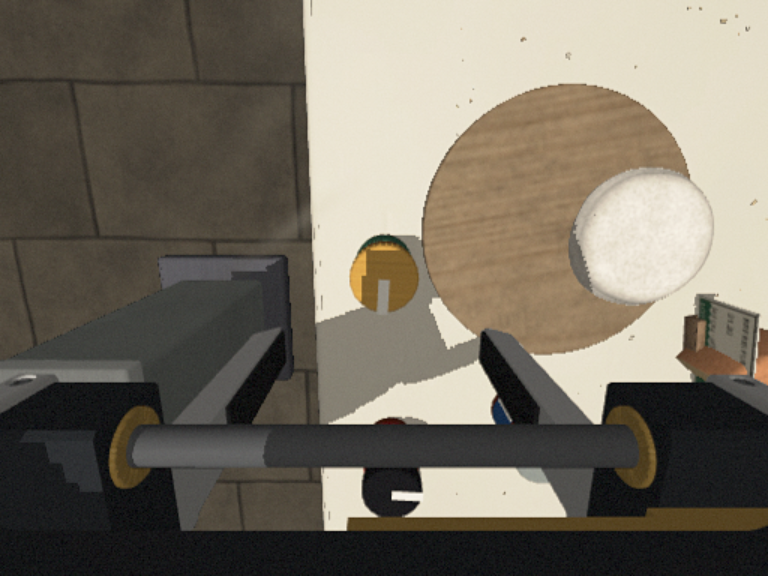

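The gold lid is at (384,273), with its seal in shadow at (383,295). The dark jar is at (391,485), well away.

Run:
```python
from h import *
D=np.load('w1.npz'); W,f=D['W'],D['f']; c=np.array([.434,.2832])
hsv=cv2.cvtColor(f,cv2.COLOR_BGR2HSV)
m=(W[...,2]>.085)&(W[...,2]<.1)&(np.hypot(W[...,0]-c[0],W[...,1]-c[1])<.028)&(hsv[...,1]<80)
S=W[m][:,:2]; mu=S.mean(0); print(m.sum(),mu,'dir',np.degrees(np.arctan2(*(mu-c)[::-1])),np.linalg.svd(S-mu)[2][0])
```

```text
170 [0.4329218  0.26927021] dir -94.42600118734045 [-0.13223441 -0.99121847]
```

>>> carry_out(series=[[[1,0,40],[0,0,6],1],[[1,0,80],[0,0,6],1],[[1,0,115],[0,0,6],1],[[1,0,144],[0,0,6],1],[[1,0,144],[0,0,6],1],[[1,0,144],[0,0,6],0],[[1,0,144],[0,0,6],-1],[[1,0,144],[0,0,6],-1],[[1,0,144],[0,0,6],-1],[[1,0,144],[0,0,6],-1]], force=35)

```text
t: 2.85
tool_pos: [0.4342, 0.2834, 0.0594]
eef_rot: [0.0, 0.741, 0.671, 0.001]
force: [-0.2, -0.8, 0.6]
opening: 0.61
grasp_force: 0.5
```

>>> carry_out(series=[[[0,0,0],[0,0,0],-1],[[0,0,0],[0,0,0],-1],[[0,0,0],[0,0,0],-1]])

```text
t: 3.15
tool_pos: [0.4345, 0.2834, 0.0593]
eef_rot: [0.0, 0.741, 0.671, 0.001]
force: [0.4, -0.2, 5.0]
opening: 0.586
grasp_force: 35.0
```

>>> carry_out(series=[[[0,0,-20],[0,0,0],-1],[[0,0,-50],[0,0,0],-1],[[0,0,-85],[0,0,0],-1],[[0,0,-120],[0,0,0],-1],[[0,0,-150],[0,0,0],-1],[[0,0,-170],[0,0,0],-1],[[0,0,-170],[0,0,0],-1]])

```text
t: 3.85
tool_pos: [0.4349, 0.2838, 0.2307]
eef_rot: [0.001, 0.741, 0.671, 0.002]
force: [0.2, 0.6, -2.8]
opening: 0.584
grasp_force: 35.0
```

Run:
```python
from h import *
yaw=np.radians(-15.5);t=np.radians(25); ex=np.array([np.cos(yaw)*np.cos(t),np.sin(yaw)*np.cos(t),np.sin(t)]); ez=np.array([-np.cos(yaw)*np.sin(t),-np.sin(yaw)*np.sin(t),np.cos(t)]); ey=np.cross(ez,ex)
for n in ('top','side'):
  p,M=cam(n); viewer.grab_frame(n); D=np.load(n+'.npz'); W,f=D['W'],D['f']
  for l in ('cradle','scan_window','scanner'):
    for r in pinpoint(n,l)[:1]:
      u,v=np.array(r['position'])*[512,384]; h={'cradle':.055,'scan_window':.055+.097*np.sin(t)+.042*np.cos(t),'scanner':0}[l]
      ray=M[:3,:3]@[(u-p['cx'])/p['fx'],-(v-p['cy'])/p['fy'],-1]; P=M[:3,3]+ray*(h-M[2,3])/ray[2]; print(n,l,round(r['conf'],2),(u,v),P.round(4))
  x0,y0=(297,195) if n=='top' else (291,245)
  g=f.astype(int); m=((g[...,2]-g[...,0]>8)&(g.min(-1)>140)).astype(np.uint8)
  k,lab,st,ce=cv2.connectedComponentsWithStats(m,connectivity=4); L=lab[y0,x0]; c=ce[L]; print(n,'disc',L,st[L],c)
  ray=M[:3,:3]@[(c[0]-p['cx'])/p['fx'],-(c[1]-p['cy'])/p['fy'],-1]; print('ring',(M[:3,3]+ray*(.055-M[2,3])/ray[2]).round(4), 'depth',np.nanmedian(W[lab==L],0).round(4))
  # block/plate principal direction
```

```text
top cradle 0.75 (np.float64(296.2944), np.float64(198.9888)) [ 0.4607 -0.235   0.055 ]
top scan_window 0.79 (np.float64(303.8208), np.float64(168.192)) [ 0.5477 -0.256   0.1341]
top scanner 0.6 (np.float64(295.3216), np.float64(198.2976)) [ 0.4736 -0.237   0.    ]
top disc 96 [285 185  22  21 375] [295.48       194.88266667]
ring [ 0.475  -0.2328  0.055 ] depth [ 0.4746 -0.2327  0.0561]
side cradle 0.77 (np.float64(292.8128), np.float64(245.18399999999997)) [ 0.479  -0.2345  0.055 ]
side scanner 0.72 (np.float64(189.696), np.float64(140.3136)) [0.6083 0.6469 0.    ]
side disc 61 [   93   107   267   193 13827] [235.63802705 201.59297028]
ring [0.4682 0.0468 0.055 ] depth [0.463  0.0916 0.0035]
```

```bash
cat >> h.py <<'E'
def cradle(yawdeg=-15.5):
    y=np.radians(yawdeg);t=np.radians(25)
    ex=np.array([np.cos(y)*np.cos(t),np.sin(y)*np.cos(t),np.sin(t)]); ez=np.array([-np.cos(y)*np.sin(t),-np.sin(y)*np.sin(t),np.cos(t)])
    return ex,np.cross(ez,ex),ez
def goto(ring,up,yaw=-15.5):
    ex,ey,ez=cradle(yaw); T=np.array(ring)+ez*(.0593+up); Rt=np.stack([-ex,ey,-ez],1)
    s=arm.state(); R0=rot(s['eef_rot']).as_matrix()
    print('target',T.round(4),'shift mm',(R0.T@(T-s['tool_pos'])*1000).round(1),'rotvec deg',np.degrees(R.from_matrix(R0.T@Rt).as_rotvec()).round(2),'t',s['t'])
E
python3 - <<'E'
from h import *
goto([.476,-.233,.055],.12)
E
```

```text
target [ 0.403  -0.2127  0.2175] shift mm [-496.    19.4    9.9] rotvec deg [-17.65 -20.79 -78.77] t 4.25
```

>>> carry_out(series=[[[-25,1,0],[-1,-1,-4],-1],[[-60,3,0],[-2,-3,-11],-1],[[-100,4,0],[-4,-4,-18],-1],[[-145,6,0],[-5,-6,-25],-1],[[-190,8,0],[-7,-8,-32],-1],[[-235,10,0],[-9,-10,-39],-1],[[-280,12,0],[-10,-12,-46],-1],[[-325,14,0],[-12,-14,-53],-1],[[-365,15,0],[-13.5,-16,-60],-1],[[-405,17,0],[-15,-18,-67],-1]])

```text
t: 5.25
tool_pos: [0.4119, -0.0928, 0.2274]
eef_rot: [0.173, 0.283, 0.943, -0.021]
force: [-0.3, -1.3, -2.5]
opening: 0.585
grasp_force: 35.0
```

Run:
```python
from h import *
goto([.476,-.233,.055],.12); s=arm.state();print(s['q'].round(2),s['grasp_force'])
```

```text
target [ 0.403  -0.2127  0.2175] shift mm [ -52.8 -106.    23.1] rotvec deg [ -3.58  -4.59 -17.29] t 5.25
[-0.43 -0.47  2.09  0.01  1.17 -1.42] 34.996769428253174
```

>>> carry_out(series=[[[-20,-35,8],[-1,-1.5,-6],-1],[[-40,-75,16],[-2.5,-3,-12],-1],[[-53,-106,23],[-3.6,-4.6,-17.3],-1],[[-53,-106,23],[-3.6,-4.6,-17.3],-1],[[-53,-106,23],[-3.6,-4.6,-17.3],-1]])

```text
t: 5.75
tool_pos: [0.4015, -0.2151, 0.2169]
eef_rot: [0.213, 0.137, 0.967, -0.03]
force: [-0.5, -0.2, -2.7]
opening: 0.582
grasp_force: 35.0
```

Run:
```python
from h import *
goto([.476,-.233,.055],.12); s=arm.state();print(s['q'].round(2))
p,M=cam('wrist'); f,d=viewer.grab_frame('wrist'); W=pts('wrist',d,p,M); np.savez('w2.npz',f=f,W=W)
g,_=viewer.grab_frame('side')
for n in ('wrist','side'):
  for r in pinpoint(n,'jar')[:2]+pinpoint(n,'cradle')[:1]: print(n,r['conf'],np.array(r['position'])*[512,384])
cv2.imwrite('pics/e.png',np.hstack([cv2.resize(f,(400,300)),cv2.resize(g[150:294,230:422],(400,300),interpolation=3)]))
```

```text
target [ 0.403  -0.2127  0.2175] shift mm [-0.9  2.7 -0.2] rotvec deg [-0.2  -0.12 -0.53] t 5.75
[-0.88 -0.44  2.11  0.27  1.11 -2.25]
wrist 0.77 [346.0096 205.2096]
wrist 0.71 [350.5152 141.888 ]
wrist 0.89 [254.6176 177.9072]
side 0.86 [301.8752 222.6048]
side 0.81 [266.8032 234.2016]
side 0.59 [290.7136 240.    ]
```

View pics/e.png

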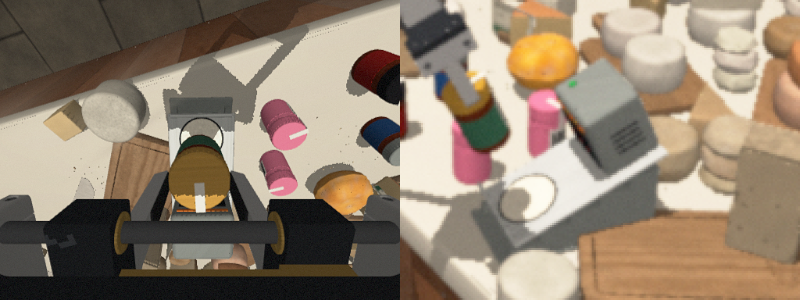

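Left (wrist view): the jar is over the ring, with its seal at (200,190) pointing towards the block. Right (side view): the jar is tilted parallel to the plate normal. I'm checking alignment from the wrist depth.

Run:
```python
from h import *
D=np.load('w2.npz'); W,f=D['W'],D['f']; s=arm.state(); ex,ey,ez=cradle(); ring=np.array([.476,-.233,.055])
X=(W-ring)@np.stack([ex,ey,ez],1)
pl=(np.abs(X[...,2])<.006)&(np.abs(X[...,0])<.12)&(np.abs(X[...,1])<.09)
P=X[pl]; A=np.c_[P[:,:2],np.ones(len(P))]; print('plane z=ax+by+c',np.linalg.lstsq(A,P[:,2],rcond=None)[0],len(P))
xs=np.arange(-.035,.08,.005); E=[]
for x in xs:
  q=P[np.abs(P[:,0]-x)<.003,1]
  if len(q)>20: E.append((x,q.min(),q.max()))
E=np.array(E); print(E.round(4)[::3])
for k in (1,2): print('edge slope deg',np.degrees(np.polyfit(E[:,0],E[:,k],1)[0]))
print('mid y',E[:,1:].mean())
st=(X[...,2]>.008)&(X[...,2]<.03)&(np.abs(X[...,0]+.045)<.02)&(np.abs(X[...,1])<.05); print('stop x',np.percentile(X[st][:,0],[2,50,98]) if st.any() else None)
# cream disc
g=f.astype(int); cr=pl&(g[...,2]-g[...,0]>12)&(np.hypot(X[...,0],X[...,1])<.045); C=X[cr]; print('cream n',len(C),C.min(0),C.max(0))
# lid & seal relative to tool
T=(W-s['tool_pos'])@rot(s['eef_rot']).as_matrix(); hsv=cv2.cvtColor(f,cv2.COLOR_BGR2HSV)
lid=(np.hypot(T[...,0],T[...,1])<.036)&(np.abs(T[...,2]+.031)<.006); L=T[lid]; c,r=cv2.minEnclosingCircle(L[:,:2].astype(np.float32)); print('lid',len(L),c,r,L.mean(0))
A=np.c_[L[:,:2],np.ones(len(L))]; print('lid plane',np.linalg.lstsq(A,L[:,2],rcond=None)[0])
se=lid&(hsv[...,1]<80)&(np.hypot(T[...,0],T[...,1])<.028); S=T[se][:,:2]; mu=S.mean(0); print('seal',len(S),mu,'dir off',np.degrees(np.arctan2(mu[1]-c[1],-(mu[0]-c[0]))),np.linalg.svd(S-mu)[2][0])
```

```text
plane z=ax+by+c [ 0.02609262 -0.00318456  0.00102209] 3510
[[-0.035  -0.0622  0.0619]
 [-0.02   -0.0612  0.0609]
 [-0.005  -0.0622  0.0616]
 [ 0.01   -0.0611  0.062 ]
 [ 0.025  -0.0618  0.0606]
 [ 0.04   -0.0609  0.0612]
 [ 0.055  -0.0618  0.0617]]
edge slope deg 0.07648007255840453
edge slope deg 0.20699738249463617
mid y -9.012848909297317e-05
stop x [-0.04970984 -0.04697775 -0.04377021]
cream n 1043 [-0.03951744 -0.043052   -0.00123791] [0.02083763 0.04227697 0.00405615]
lid 5019 (0.004761839285492897, -0.00025493951397947967) 0.03469977155327797 [ 0.00449585 -0.00499299 -0.03040854]
lid plane [-0.00089744 -0.00456206 -0.03042728]
seal 527 [-0.01002389 -0.00230438] dir off -7.891451878633369 [-0.8050242  -0.59324197]
```

Run:
```python
from h import *
D=np.load('w2.npz'); W,f=D['W'],D['f']; s=arm.state()
T=(W-s['tool_pos'])@rot(s['eef_rot']).as_matrix(); hsv=cv2.cvtColor(f,cv2.COLOR_BGR2HSV)
top=(np.hypot(T[...,0]-.002,T[...,1])<.034)&(np.abs(T[...,2]+.0305)<.004)
gold=top&(hsv[...,1]>90); L=T[gold]; print('gold',len(L),L.min(0),L.max(0),np.percentile(L,[2,98],axis=0).mean(0))
k,lab,st,ce=cv2.connectedComponentsWithStats((top&(hsv[...,1]<90)).astype(np.uint8))
for i in range(1,k):
  if st[i,4]>30:
    S=T[lab==i][:,:2]; mu=S.mean(0); a=np.linalg.svd(S-mu)[2][0]; print(st[i],mu.round(4),a.round(3))
goto(np.array([.476,-.233,.055])+cradle()[0]*.002,.02)
```

```text
gold 4315 [-0.02526333 -0.03320133 -0.03428889] [ 0.03085172  0.02288069 -0.02653511] [ 0.00430328 -0.00555464 -0.03026102]
[295 220  16   7  60] [0.0108 0.027 ] [0.094 0.996]
[249 234  14  39 484] [-0.0117 -0.0049] [-0.999  0.039]
target [ 0.4455 -0.2245  0.1277] shift mm [ -1.4  -2.4 100.3] rotvec deg [ 0.05 -0.01 -0.11] t 6.05
```

Alignment is good: plate yaw and tilt match, and the seal is about 2° off. Lowering now.

>>> carry_out(series=[[[0,-1,20],[0,0,0],-1],[[-1,-2,50],[0,0,0],-1],[[-1,-2,80],[0,0,0],-1],[[-1,-2,100],[0,0,0],-1],[[-1,-2,100],[0,0,0],-1],[[-1,-2,100],[0,0,0],-1],[[-1,-2,100],[0,0,0],-1]])

```text
t: 6.75
tool_pos: [0.4455, -0.2256, 0.1295]
eef_rot: [0.216, 0.133, 0.967, -0.03]
force: [-0.1, 0.4, -2.2]
opening: 0.587
grasp_force: 35.0
```

Run:
```python
from h import *
g,_=viewer.grab_frame('side'); goto(np.array([.476,-.233,.055])+cradle()[0]*.002,.0); print(arm.state()['force'],arm.state()['q'].round(2))
cv2.imwrite('pics/f.png',cv2.resize(g[170:290,240:400],(800,600),interpolation=3))
```

```text
target [ 0.4536 -0.2268  0.1096] shift mm [ 1.3  1.4 21.6] rotvec deg [-0.09  0.16 -0.15] t 6.8
[ 0.56573174 -0.10868243 -2.64456087] [-0.81 -0.21  2.15  0.29  0.84 -2.26]
```

View pics/f.png

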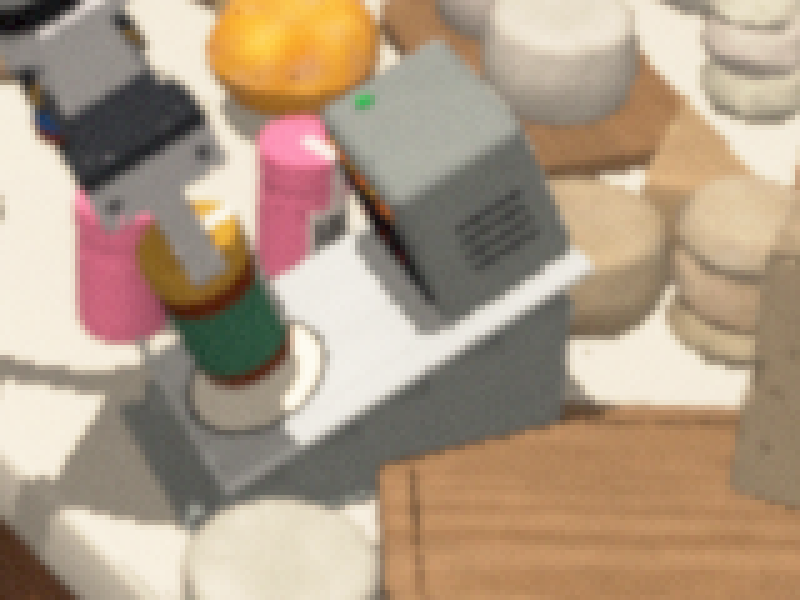

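The jar's foot at (240,365) is just above the ring, whose centre is near (258,378), and it is parallel to the plate. Lowering slowly to contact.

>>> carry_out(series=[[[1,1,8],[0,0,0],-1],[[1,1,14],[0,0,0],-1],[[1,1,18],[0,0,0],-1],[[1,1,19],[0,0,0],-1],[[1,1,20],[0,0,0],-1],[[1,1,20],[0,0,0],-1],[[1,1,20],[0,0,0],-1]])

```text
t: 7.5
tool_pos: [0.4519, -0.2263, 0.1099]
eef_rot: [0.214, 0.133, 0.967, -0.029]
force: [-7.1, 2.8, 6.1]
opening: 0.584
grasp_force: 35.0
```

>>> carry_out(series=[[[0,0,0.5],[0,0,0],-1],[[0,0,1],[0,0,0],-1],[[0,0,1],[0,0,0],-1],[[0,0,1],[0,0,0],-1]])

```text
t: 7.9
tool_pos: [0.4522, -0.2263, 0.11]
eef_rot: [0.214, 0.133, 0.967, -0.029]
force: [-14.1, 5.6, 16.1]
opening: 0.587
grasp_force: 35.0
```

Run:
```python
from h import *
goto(np.array([.476,-.233,.055])+cradle()[0]*.002,.0); p,M=cam('wrist'); f,d=viewer.grab_frame('wrist'); W=pts('wrist',d,p,M)
ex,ey,ez=cradle(); ring=np.array([.476,-.233,.055]); X=(W-ring)@np.stack([ex,ey,ez],1); hsv=cv2.cvtColor(f,cv2.COLOR_BGR2HSV)
top=(np.hypot(X[...,0],X[...,1])<.04)&(np.abs(X[...,2]-.09)<.006)&(hsv[...,1]>90); L=X[top]
A=np.c_[L[:,:2],np.ones(len(L))]; print(len(L),'range',np.percentile(L,[1,99],axis=0).round(4),'tilt deg',np.degrees(np.linalg.lstsq(A,L[:,2],rcond=None)[0][:2]),L[:,2].mean())
g,_=viewer.grab_frame('side'); cv2.imwrite('pics/g.png',np.hstack([cv2.resize(f[150:300,180:330],(400,400)),cv2.resize(g[185:285,250:350],(400,400),interpolation=3)]))
```

```text
target [ 0.4536 -0.2268  0.1096] shift mm [-1.1 -0.1  1. ] rotvec deg [ 0.02 -0.06 -0.13] t 7.9
4387 range [[-0.0282 -0.0272  0.0857]
 [ 0.0236  0.0261  0.0931]] tilt deg [-0.08988154  0.35618246] 0.0911690646880738
```

View pics/g.png

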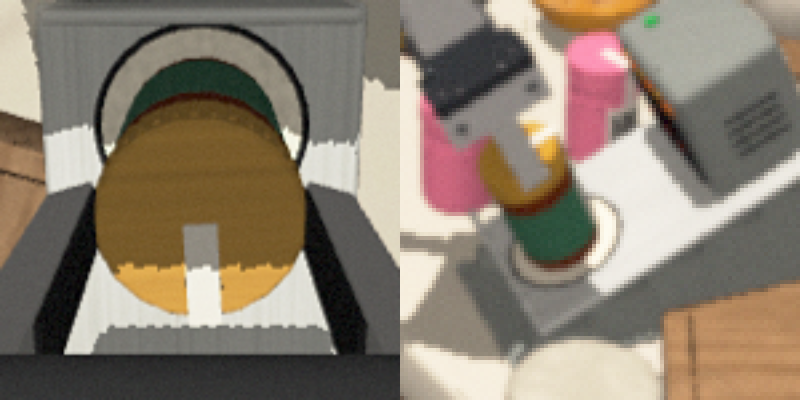

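The jar stands flat on the plate. In the left half the ring is centred near column 203 and the lid near 200. The seal at (203,275) points straight at the window. Releasing and then retreating along the tool axis.

>>> carry_out(series=[[[0,0,-0.5],[0,0,0],0.6],[[0,0,-0.5],[0,0,0],0.7],[[0,0,-0.5],[0,0,0],1],[[0,0,-0.5],[0,0,0],1],[[0,0,-0.5],[0,0,0],1],[[0,0,-0.5],[0,0,0],1]])

```text
t: 8.6
tool_pos: [0.4524, -0.2265, 0.1087]
eef_rot: [0.214, 0.134, 0.967, -0.029]
force: [-0.1, 0.4, -0.0]
opening: 0.996
grasp_force: 0.0
```

>>> carry_out(series=[[[0,0,-10],[0,0,0],1],[[0,0,-30],[0,0,0],1],[[0,0,-60],[0,0,0],1],[[0,0,-90],[0,0,0],1],[[0,0,-120],[0,0,0],1],[[0,0,-120],[0,0,0],1],[[0,0,-120],[0,0,0],1]])

```text
t: 9.3
tool_pos: [0.4036, -0.2133, 0.2185]
eef_rot: [0.215, 0.134, 0.967, -0.03]
force: [0.8, -0.5, -0.4]
opening: 1.001
grasp_force: 0.0
```

Run:
```python
from h import *
p,M=cam('wrist'); f,d=viewer.grab_frame('wrist'); W=pts('wrist',d,p,M)
ex,ey,ez=cradle(); ring=np.array([.476,-.233,.055]); X=(W-ring)@np.stack([ex,ey,ez],1); hsv=cv2.cvtColor(f,cv2.COLOR_BGR2HSV)
top=(np.hypot(X[...,0],X[...,1])<.04)&(np.abs(X[...,2]-.09)<.006); L=X[top&(hsv[...,1]>90)]
A=np.c_[L[:,:2],np.ones(len(L))]; print(len(L),'range',np.percentile(L,[1,99],axis=0).round(4),'tilt deg',np.degrees(np.linalg.lstsq(A,L[:,2],rcond=None)[0][:2]))
S=X[top&(hsv[...,1]<80)&(np.hypot(X[...,0],X[...,1])<.027)][:,:2]; print('seal',S.mean(0),np.linalg.svd(S-S.mean(0))[2][0])
g,_=viewer.grab_frame('side'); cv2.imwrite('pics/i.png',np.hstack([cv2.resize(f,(400,300)),cv2.resize(g[160:280,230:390],(400,300),interpolation=3)])); print(arm.state()['qd'].round(3))
```

```text
1689 range [[-0.0301 -0.0266  0.0858]
 [ 0.0212  0.0264  0.0924]] tilt deg [0.81998401 0.02461255]
seal [0.01216844 0.00064929] [0.99973446 0.02304377]
[0.003 0.016 0.007 0.001 0.    0.001]
```

View pics/i.png

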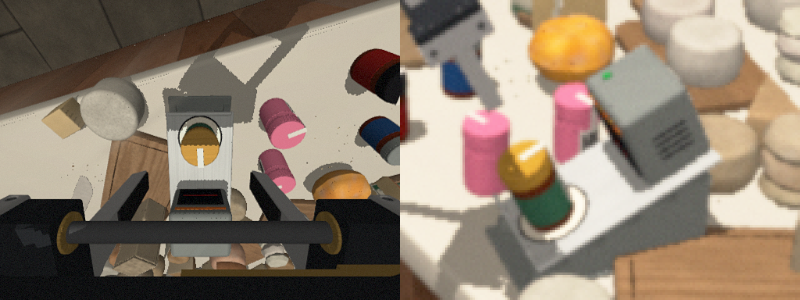

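The jar at (202,145) in the wrist view stands upright on the plate, centred within about 4 mm, tilted under 1°, with its seal within 2° of the window direction. The gripper is clear of it.

```bash
python3 -c "
from workcell import arm
print(arm.sign_off())"
```

```text
the job is handed in; nothing more can be done
None
```

I handed the job in with the gold-lidded jar standing flat in the scanner's ring (about 4 mm off centre, under 1° tilt), its bar code within about 2° of the window, released and clear; I did not touch the other items, and no verdict came back.

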